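Turn the face-down button card in its ring binder

ROBOT

A 6-joint arm with a two-finger parallel gripper is mounted at the origin on the work surface; the furniture and walls round the work are solid. World frame = base frame: x ahead of the robot, y to its left, z up, the work surface at z = 0. Lengths are in mm, angles in rad, forces in N, time in s.
With the tool pointing down it reaches from about 275 to 825 mm from the base axis. Payload 5.2 kg.
Tool frame: the origin (TCP) lies between the finger pads; the fingertips stand 19 mm ahead of it and the grasp point (between the pads) is the TCP; z points along the fingers, y is the direction in which the jaws open and shut (so a half turn about z gives the same grasp; the last joint's range is limited). The gripper opens to 93 mm and grips with 3 to 60 N. Pads are 15 mm wide; open, the fingers measure 128 mm over their backs; the gripper's body (75 mm by 188 mm) begins 65 mm behind the grasp point.
Start: joints at [-1.445, 0.259, 1.535, -0, 1.348, -0.203], TCP at [177.62, -520.535, 237.653] pointing down, gripper open.
Joint ranges: [-3.14, 3.14], [-0.91, 2.08], [0.19, 2.58], [-1.22, 4.36], [0.22, 2.71], [-3.12, 3.12]. Speed limits (rad/s): [2.57, 2.57, 3.14, 3.14, 3.14, 3.14].

INTERFACE

Orientations are given as a unit quaternion [w, x, y, z].
In Python, from plant import observe, snapshot, camera_info, sign_off gives the robot as it stands.
- The arm moves only by the tool send_rows, never from a script. Its argument "plan" is a list of rows, each an object of numbers: "tx", "ty", "tz": the shift along the tool's x, y, z in mm; "wx", "wy", "wz": the turn, a rotation vector about the tool's x, y, z in rad. In form: [{"tx": .., "ty": .., "tz": .., "wx": .., "wy": .., "wz": ..}, ...]. A call has exactly 10 rows; each row shifts and turns the commanded pose from where the row before left it, along the tool's axes as they then stand; what a row does not reach is not made up. A row lasts 1/8 s, in which the tool goes at most 62.5 mm and 10.7 degrees, less where a joint would pass 70% of its speed; a pose out of reach is approached as far as the arm can. A call is refused whole if a number of a shift passes 62.5 or a number of a turn 0.188, either way. A call with a gripper value outside its range is refused whole. "hand" is the finger opening in mm, from 0 to 93, set as the call begins (left out, the last holds). The fingers move at their own pace and stop on an object; "squeeze" is the grip in N (left out, the last holds). Time passes only in rows, so rows that do not move let the fingers close, or fill a call up. It gives the time, the measured TCP pose, the force and the opening at its end, in the units of the state.
- observe(): the state, without advancing time (a new reading comes with each control period).
- snapshot(name): name is "scene" or "top"; returns (picture, depth): 384x512x3 uint8, blue, green, red; 384x512 float32, mm along the optical axis (not along the pixel's ray), 0 where there is no reading.
- camera_info(name): a dict with "camera_matrix" (3x3 intrinsics, pixels), "k1" (the pictures are not rectified: a ray, as slopes to the right and down, at radius r is drawn at 1 + k1 r^2 times it, then the intrinsics apply), "world_to_cam" (4x4, takes a point from world to camera coordinates). Camera axes: x right, y down, z forward; pixel columns grow to the right and rows downward; lengths in mm; the calibration is good to about 2 mm. A picture is of the moment at which its call begins. camera_info takes no time and is no camera call.
- sign_off(): hands the job in, once; it reports no verdict.
The state is a dict: "t": time; "qpos": joint angles; "joint_vel": joint speeds; "effort": joint torques, N m; "tcp_pos": TCP position; "tool_rot": TCP orientation; "ft_force": force on the tool from outside, world axes, zero at the start; "moment": the same for the moment, N m; "grip_width": opening from 0.0 (shut) to 1.0 (fully open).
Only numpy, scipy, OpenCV 4.12 (cv2) and the standard library are available. Lean on these libraries where they do the work, as an engineer would, in place of code of your own. Each camera call takes 0.05 s, during which the arm holds its last target.

TASK

Two small ring binders with button sample cards lie open on the worktop. One card lies face down and shows only its bare back: turn it right across its rings so that it lies flat on the opposite side with its buttons showing, then let go of it. Leave the card in the other binder, whose buttons already show, lying as it is.

Things in the scene. Friction and masses are not known exactly. Their poses are not given: they have to be found in the camera images.
- binder: Open binder, fixed, whose card shows its bare back. Origin: centre of the spine, on the worktop; x along the spine, y to its left, z up. Grey covers 130 mm along x, 105 mm to each side, 3 mm thick, with white sheets to 10.5 mm height. Three steel rings (25 mm across, top at 28 mm) at x = -38, 0, 38 mm; the card turns about their centre line: parallel to x at y = 0, z = 16 mm.
- card (a joint): Angle of the face-down card about the ring centre line, rad: 0 at the start, level on the binder's +y side; pi/2 upright; pi (stop) level on the -y side, buttons up. Turns freely, slight friction; let go, it falls gently to the nearer side. Stiff brown card, 4 mm thick, about 50 g, 110 mm along the spine, from the centre line 98 mm out; level, its mid-plane is 16 mm above the worktop.
- card_tab (a point): Middle of the face-down card's tab, 120 mm out from the ring centre line, at x = 0 of the binder. Tab 30 mm wide (along the spine), 4 mm thick, from 98 to 135 mm out, past the cover, with bare worktop 14 mm below. Its two sides can be pinched from above, fingertips just below it; it pivots in the fingers as the card turns. Axes turn with the card: x along the spine, y outward.
- other_binder: Second binder, the same in every size, fixed; its card lies on its +y side too, but with six round buttons (two rows of three, 5 mm high at most) showing on top. Not to be turned. Origin and axes as for the first.
- other_card (a joint): Angle of the card in the second binder, rad, in the same sense: 0 at the start, where it must stay.

How it is judged (in metres and radians):
At the end, for the whole second after the job is handed in: The card that lay face down lies on the opposite side of its rings, within about 11 degrees of flat, buttons up and at rest; the other binder's card lies on its first side within about 10 degrees of flat (value of joint card above 2.95 rad and velocity of joint card below 0.1 rad/s and value of joint other_card below 0.17 rad); the robot touches nothing.
It fails at once if the other binder's card is lifted by more than about 30 degrees (value of joint other_card above 0.52 rad).
It also fails if it takes over 42 s, if anything falls off the work surface, if the arm or the gripper's body presses on something with over 40 N, if the wrist force passes 120 N, or if a joint passes its speed limit or range.

## Working session

There is one attempt and no reset: what is moved stays moved. The work goes in short steps, Python scripts to look and compute and a tool call to move; the robot and the scene stay as the last step left them, time stands still between calls to the robot, and variables do not carry over. Pictures are saved under pics/ and viewed, and the job is handed in when it is done.

Besides the shell and the picture viewer there is one more tool, called after ">>>" as name(argument=value, ...) on one line, values as JSON. send_rows: Moves the arm, as the interface text tells. Its arguments: {"type":"object","properties":{"plan":{"type":"array","items":{"type":"object","properties":{"tx":{"type":"number"},"ty":{"type":"number"},"tz":{"type":"number"},"wx":{"type":"number"},"wy":{"type":"number"},"wz":{"type":"number"}}}},"hand":{"type":"number"},"squeeze":{"type":"number"}},"required":["plan"]}

```bash
ls; mkdir -p pics; python3 - <<'E'
from plant import *
import cv2,numpy as np
s=observe();print({k:np.round(v,3) if not isinstance(v,str) else v for k,v in s.items()})
for n in("scene","top"):
    p,d=snapshot(n);cv2.imwrite(f"pics/{n}0.png",p);np.save(f"pics/{n}0.npy",d);print(n,camera_info(n))
E
```

```text
pics
{'t': np.float64(0.0), 'qpos': array([-1.445,  0.259,  1.536,  0.   ,  1.348, -0.203]), 'joint_vel': array([ 0.   , -0.   , -0.001,  0.001, -0.001, -0.   ]), 'effort': array([ 0.000e+00, -4.373e+01, -2.840e+01,  7.200e-02,  4.200e-02,
       -0.000e+00]), 'tcp_pos': array([ 177.568, -520.021,  236.863]), 'tool_rot': array([-0.001,  0.987,  0.164,  0.   ]), 'ft_force': array([ 0.165, -0.031, -0.007]), 'moment': array([-0.008, -0.072, -0.019]), 'grip_width': np.float64(1.001)}
scene {'camera_matrix': array([[456.73057209,   0.        , 252.83671408],
       [  0.        , 456.73057209, 188.26268685],
       [  0.        ,   0.        ,   1.        ]]), 'k1': 0.00046706036182321103, 'world_to_cam': array([[ 4.74064322e-01, -8.80442105e-01,  9.20426292e-03,
        -2.04027087e+02],
       [-3.84926429e-01, -2.16638436e-01, -8.97161876e-01,
         2.53805944e+02],
       [ 7.91893088e-01,  4.21769472e-01, -4.41605989e-01,
         7.89906533e+02],
       [ 0.00000000e+00,  0.00000000e+00,  0.00000000e+00,
         1.00000000e+00]])}
top {'camera_matrix': array([[404.00153727,   0.        , 250.14522248],
       [  0.        , 404.00153727, 194.37604916],
       [  0.        ,   0.        ,   1.        ]]), 'k1': -0.14804444453639556, 'world_to_cam': array([[-2.71582359e-02, -9.99567548e-01, -1.12759389e-02,
         6.78751776e+01],
       [-9.93256592e-01,  2.82551941e-02, -1.12441039e-01,
         4.69448475e+02],
       [ 1.12711017e-01,  8.14620041e-03, -9.93594417e-01,
         8.37445587e+02],
       [ 0.00000000e+00,  0.00000000e+00,  0.00000000e+00,
         1.00000000e+00]])}
```

View pics/top0.png

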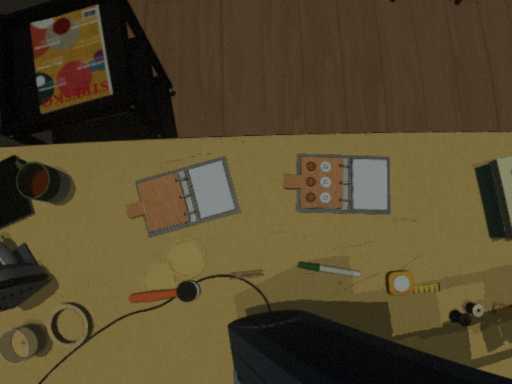

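View pics/scene0.png

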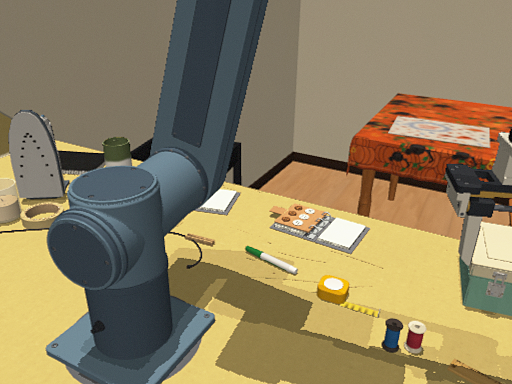

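The top view shows the bare-backed card in the left binder, with its tab at about (135,211). The buttoned card, in the right binder around (340,184), stays alone. Next I'll measure the left binder.

```bash
cat >h.py <<'E'
from plant import *
import cv2,numpy as np
def cast(n,uv,z):
    c=camera_info(n);K=c["camera_matrix"];T=c["world_to_cam"];R=T[:3,:3];C=-R.T@T[:3,3]
    u=cv2.undistortPoints(np.array(uv,float).reshape(-1,1,2),K,np.array([c["k1"],0,0,0.])).reshape(-1,2)
    d=np.c_[u,np.ones(len(u))]@R
    return C+d*((z-C[2])/d[:,2])[:,None]
E
python3 - <<'E'
from h import *
p=cv2.imread("pics/top0.png");d=np.load("pics/top0.npy")
cv2.imwrite("pics/crop0.png",cv2.resize(p[140:250,110:255],None,fx=5,fy=5,interpolation=cv2.INTER_NEAREST))
hsv=cv2.cvtColor(p,cv2.COLOR_BGR2HSV)
print(hsv[200,160],hsv[211,135],hsv[230,120],hsv[180,210],hsv[233,150])
def largest(m):
    c,_=cv2.findContours(m,cv2.RETR_EXTERNAL,cv2.CHAIN_APPROX_NONE);return max(c,key=cv2.contourArea).reshape(-1,2)
roi=np.zeros(p.shape[:2],np.uint8);roi[140:250,110:255]=1
m=((hsv[...,0]<18)&(hsv[...,1]>80)).astype(np.uint8)*roi*255
m=largest(m);print(cv2.boundingRect(m))
w=cast("top",m,18)[:,:2]
print("card rect",cv2.minAreaRect(w.astype(np.float32)))
# cover+sheets: low saturation
g=((hsv[...,1]<70)).astype(np.uint8)*roi*255
f=np.zeros_like(g);cv2.drawContours(f,[m.reshape(-1,1,2)],-1,255,-1)
body=largest(g|f);wb=cast("top",body,3)[:,:2]
f2=np.zeros_like(g);cv2.drawContours(f2,[body.reshape(-1,1,2)],-1,255,-1)
f2=cv2.morphologyEx(f2,cv2.MORPH_OPEN,np.ones((19,19),np.uint8))
wc=cast("top",largest(f2),3)[:,:2];r=cv2.minAreaRect(wc.astype(np.float32));print("cover",r,cv2.boxPoints(r))
# tab: card minus opened card
fo=cv2.morphologyEx(f,cv2.MORPH_OPEN,np.ones((21,21),np.uint8))
tab=largest(cv2.morphologyEx(f&~fo,cv2.MORPH_OPEN,np.ones((5,5),np.uint8)));wt=cast("top",tab,18)[:,:2]
print("tab",cv2.minAreaRect(wt.astype(np.float32)),cv2.boundingRect(tab))
c=camera_info("top")
print("depth",d[200,160],d[180,210],d[211,135],d[230,120])
E
```

```text
[ 14 142 122] [ 15 143 114] [ 22 129 119] [ 78   9 136] [20 20 77]
(126, 172, 64, 60)
card rect ((457.4225769042969, 262.8605041503906), (112.07723999023438, 129.83572387695312), 13.509539604187012)
cover ((473.64483642578125, 197.5423583984375), (129.34365844726562, 213.10760498046875), 13.70740795135498) [[385.56555 285.73645]
 [436.06433  78.69849]
 [561.7241  109.34827]
 [511.22534 316.38623]]
tab ((445.0593566894531, 310.8948059082031), (30.65149688720703, 29.300426483154297), 0.1027190238237381) (127, 203, 14, 15)
depth 873.2708 884.92865 874.1547 885.865
```

```bash
ls -la pics
```

```text
total 2360
drwxr-xr-x 2 agent agent   4096 Dec  7 17:01 .
drwxr-xr-x 3 agent agent   4096 Dec  7 17:01 ..
-rw-r--r-- 1 agent agent 200182 Dec  7 17:01 crop0.png
-rw-r--r-- 1 agent agent 786560 Dec  7 17:01 scene0.npy
-rw-r--r-- 1 agent agent 313022 Dec  7 17:01 scene0.png
-rw-r--r-- 1 agent agent 786560 Dec  7 17:01 top0.npy
-rw-r--r-- 1 agent agent 310061 Dec  7 17:01 top0.png
```

View pics/crop0.png

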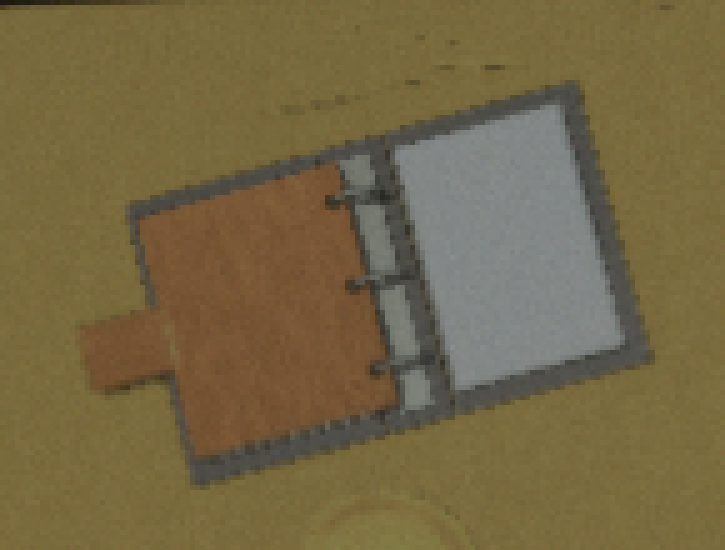

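The measurements agree: cover 129x213 mm centred at (473.6, 197.5), x axis at 13.7°, and a 30.6 mm wide tab whose centre is within 1 mm of what those predict. The grasp point is (445, 314). I'll translate there first and rotate afterwards.

>>> send_rows(plan=[{"tx": 26.2, "ty": -35.1}, {"tx": 26.2, "ty": -35.1}, {"tx": 26.2, "ty": -35.1}, {"tx": 26.2, "ty": -35.1}, {"tx": 26.2, "ty": -35.1}, {"tx": 26.2, "ty": -35.1}, {"tx": 26.2, "ty": -35.1}, {"tx": 26.2, "ty": -35.1}, {"tx": 26.2, "ty": -35.1}, {"tx": 26.2, "ty": -35.1}], hand=52, squeeze=6)

```text
$.plan[0]: bad value
```

>>> send_rows(plan=[{"tx": 26.2, "ty": -35.1}, {"tx": 26.2, "ty": -35.1}, {"tx": 26.2, "ty": -35.1}, {"tx": 26.2, "ty": -35.1}, {"tx": 26.2, "ty": -35.1}, {"tx": 26.2, "ty": -35.1}, {"tx": 26.2, "ty": -35.1}, {"tx": 26.2, "ty": -35.1}, {"tx": 26.2, "ty": -35.1}, {"tx": 26.2, "ty": -35.1}])

```text
$.plan[0]: bad value
```

>>> send_rows(plan=[{"wz": -0.148}, {"wz": -0.148}, {"wz": -0.148}, {"wz": -0.148}, {"wz": -0.148}, {"wz": -0.148}, {"wz": -0.148}, {"wz": -0.148}, {"wz": -0.148}, {"wz": -0.148}])

```text
$.plan[0]: bad value
```

All six keys are needed.

>>> send_rows(plan=[{"tx": 26.2, "ty": -35.1, "tz": 0, "wx": 0, "wy": 0, "wz": 0}, {"tx": 26.2, "ty": -35.1, "tz": 0, "wx": 0, "wy": 0, "wz": 0}, {"tx": 26.2, "ty": -35.1, "tz": 0, "wx": 0, "wy": 0, "wz": 0}, {"tx": 26.2, "ty": -35.1, "tz": 0, "wx": 0, "wy": 0, "wz": 0}, {"tx": 26.2, "ty": -35.1, "tz": 0, "wx": 0, "wy": 0, "wz": 0}, {"tx": 26.2, "ty": -35.1, "tz": 0, "wx": 0, "wy": 0, "wz": 0}, {"tx": 26.2, "ty": -35.1, "tz": 0, "wx": 0, "wy": 0, "wz": 0}, {"tx": 26.2, "ty": -35.1, "tz": 0, "wx": 0, "wy": 0, "wz": 0}, {"tx": 26.2, "ty": -35.1, "tz": 0, "wx": 0, "wy": 0, "wz": 0}, {"tx": 26.2, "ty": -35.1, "tz": 0, "wx": 0, "wy": 0, "wz": 0}], hand=52, squeeze=6)

```text
t: 1.35
tcp_pos: [312.3, -102.3, 237.6]
tool_rot: [-0.0, 0.987, 0.163, 0.0]
ft_force: [0.7, -1.3, 0.5]
grip_width: 0.56
```

>>> send_rows(plan=[{"tx": 26.2, "ty": -35.1, "tz": 0, "wx": 0, "wy": 0, "wz": 0}, {"tx": 26.2, "ty": -35.1, "tz": 0, "wx": 0, "wy": 0, "wz": 0}, {"tx": 26.2, "ty": -35.1, "tz": 0, "wx": 0, "wy": 0, "wz": 0}, {"tx": 26.2, "ty": -35.1, "tz": 0, "wx": 0, "wy": 0, "wz": 0}, {"tx": 26.2, "ty": -35.1, "tz": 0, "wx": 0, "wy": 0, "wz": 0}, {"tx": 26.2, "ty": -35.1, "tz": 0, "wx": 0, "wy": 0, "wz": 0}, {"tx": 26.2, "ty": -35.1, "tz": 0, "wx": 0, "wy": 0, "wz": 0}, {"tx": 26.2, "ty": -35.1, "tz": 0, "wx": 0, "wy": 0, "wz": 0}, {"tx": 26.2, "ty": -35.1, "tz": 0, "wx": 0, "wy": 0, "wz": 0}, {"tx": 26.2, "ty": -35.1, "tz": 0, "wx": 0, "wy": 0, "wz": 0}])

```text
t: 2.6
tcp_pos: [446.9, 314.5, 237.2]
tool_rot: [0.0, 0.986, 0.164, -0.0]
ft_force: [0.3, -1.5, -0.2]
grip_width: 0.557
```

>>> send_rows(plan=[{"tx": 0, "ty": 0, "tz": 12, "wx": 0, "wy": 0, "wz": -0.148}, {"tx": 0, "ty": 0, "tz": 12, "wx": 0, "wy": 0, "wz": -0.148}, {"tx": 0, "ty": 0, "tz": 12, "wx": 0, "wy": 0, "wz": -0.148}, {"tx": 0, "ty": 0, "tz": 12, "wx": 0, "wy": 0, "wz": -0.148}, {"tx": 0, "ty": 0, "tz": 12, "wx": 0, "wy": 0, "wz": -0.148}, {"tx": 0, "ty": 0, "tz": 12, "wx": 0, "wy": 0, "wz": -0.148}, {"tx": 0, "ty": 0, "tz": 12, "wx": 0, "wy": 0, "wz": -0.148}, {"tx": 0, "ty": 0, "tz": 12, "wx": 0, "wy": 0, "wz": -0.148}, {"tx": 0, "ty": 0, "tz": 12, "wx": 0, "wy": 0, "wz": -0.148}, {"tx": 0, "ty": 0, "tz": 12, "wx": 0, "wy": 0, "wz": -0.148}])

```text
t: 3.85
tcp_pos: [446.5, 312.9, 116.8]
tool_rot: [-0.0, 0.616, 0.788, -0.0]
ft_force: [0.0, -1.1, 0.6]
grip_width: 0.556
```

```bash
cat > st.py <<'E'
import sys
from h import *
s=observe();print(s["t"],np.round(s["tcp_pos"],1),np.round(s["tool_rot"],3),np.round(s["ft_force"],1),s["grip_width"])
w,x,y,z=s["tool_rot"]
from scipy.spatial.transform import Rotation as R
M=R.from_quat([x,y,z,w]).as_matrix();print(np.round(M,3))
C=np.array([473.6,197.5,0]);a=np.radians(13.7);B=np.array([[np.cos(a),np.sin(a),0],[-np.sin(a),np.cos(a),0],[0,0,1]])
print("tcp in binder",np.round(B@(s["tcp_pos"]-C),1), "yaw err deg",np.degrees(np.arctan2(M[1,0],M[0,0]))-103.7)
for n in sys.argv[2:]:
    p,d=snapshot(n);cv2.imwrite(f"pics/{n}{sys.argv[1]}.png",p)
    if n=="top":p=cv2.resize(p[130:270,80:280],None,fx=4,fy=4);cv2.imwrite(f"pics/crop{sys.argv[1]}.png",p)
E
python3 st.py 1 top
```

```text
3.85 [446.5 312.9 116.8] [-0.     0.616  0.788 -0.   ] [ 0.  -1.1  0.6] 0.5563639862316758
[[-0.241  0.971 -0.001]
 [ 0.971  0.241 -0.   ]
 [-0.    -0.001 -1.   ]]
tcp in binder [  1.  118.6 116.8] yaw err deg 0.21717561514768136
```

View pics/crop1.png

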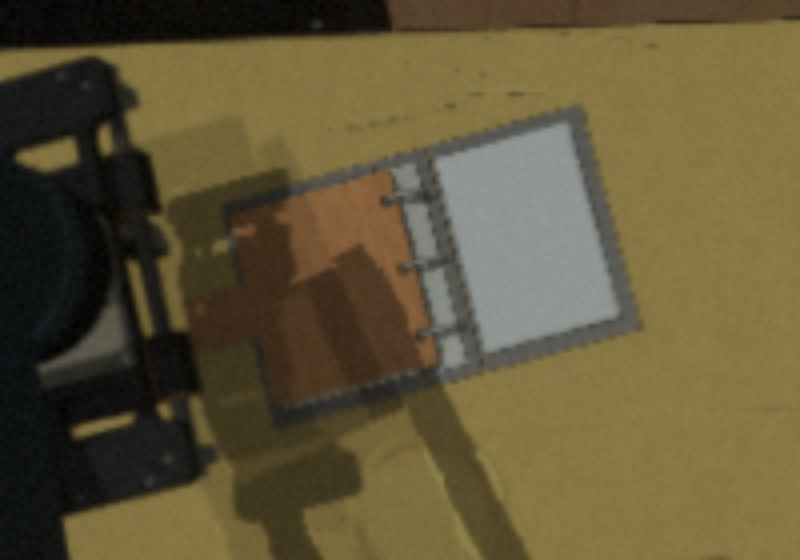

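The gripper is above and to the left of the tab, with the jaws aligned along the spine. Tool x is binder +y. Next I descend and close.

>>> send_rows(plan=[{"tx": 0.5, "ty": -0.2, "tz": 15, "wx": 0, "wy": 0, "wz": 0}, {"tx": 0.5, "ty": -0.2, "tz": 15, "wx": 0, "wy": 0, "wz": 0}, {"tx": 0.5, "ty": -0.2, "tz": 15, "wx": 0, "wy": 0, "wz": 0}, {"tx": 0.5, "ty": -0.2, "tz": 15, "wx": 0, "wy": 0, "wz": 0}, {"tx": 0.5, "ty": -0.2, "tz": 12, "wx": 0, "wy": 0, "wz": 0}, {"tx": 0, "ty": 0, "tz": 8, "wx": 0, "wy": 0, "wz": 0}, {"tx": 0, "ty": 0, "tz": 6, "wx": 0, "wy": 0, "wz": 0}, {"tx": 0, "ty": 0, "tz": 4, "wx": 0, "wy": 0, "wz": 0}, {"tx": 0, "ty": 0, "tz": 0, "wx": 0, "wy": 0, "wz": 0}, {"tx": 0, "ty": 0, "tz": 0, "wx": 0, "wy": 0, "wz": 0}])

```text
t: 5.15
tcp_pos: [445.6, 315.4, 28.0]
tool_rot: [0.0, 0.618, 0.786, 0.0]
ft_force: [0.0, 0.6, 0.4]
grip_width: 0.561
```

>>> send_rows(plan=[{"tx": 0, "ty": 0, "tz": 0, "wx": 0, "wy": 0, "wz": 0}, {"tx": 0, "ty": 0, "tz": 0, "wx": 0, "wy": 0, "wz": 0}, {"tx": 0, "ty": 0, "tz": 0, "wx": 0, "wy": 0, "wz": 0}, {"tx": 0, "ty": 0, "tz": 0, "wx": 0, "wy": 0, "wz": 0}, {"tx": 0, "ty": 0, "tz": 0, "wx": 0, "wy": 0, "wz": 0}, {"tx": 0, "ty": 0, "tz": 0, "wx": 0, "wy": 0, "wz": 0}, {"tx": 0, "ty": 0, "tz": 0, "wx": 0, "wy": 0, "wz": 0}, {"tx": 0, "ty": 0, "tz": 0, "wx": 0, "wy": 0, "wz": 0}, {"tx": 0, "ty": 0, "tz": 0, "wx": 0, "wy": 0, "wz": 0}, {"tx": 0, "ty": 0, "tz": 0, "wx": 0, "wy": 0, "wz": 0}], hand=22, squeeze=8)

```text
t: 6.4
tcp_pos: [445.9, 315.5, 27.9]
tool_rot: [0.0, 0.618, 0.786, 0.001]
ft_force: [5.9, 0.2, 0.3]
grip_width: 0.321
```

```bash
python3 st.py 2
```

```text
6.4 [445.9 315.5  27.9] [0.    0.618 0.786 0.001] [5.9 0.2 0.3] 0.321437643821247
[[-0.236  0.972  0.001]
 [ 0.972  0.236  0.001]
 [ 0.     0.001 -1.   ]]
tcp in binder [  1.  121.2  27.9] yaw err deg -0.06198487582371115
```

The jaws stopped at 29.9 mm, so the 30 mm tab is held. A 5.9 N side force along the spine shows I'm about 1 mm off centre, so I'll correct that and start the arc: radius 121 mm, tool staying vertical.

>>> send_rows(plan=[{"tx": -0.4, "ty": 0.7, "tz": -9.5, "wx": 0, "wy": 0, "wz": 0}, {"tx": -1.1, "ty": 0, "tz": -9.4, "wx": 0, "wy": 0, "wz": 0}, {"tx": -1.8, "ty": 0, "tz": -9.3, "wx": 0, "wy": 0, "wz": 0}, {"tx": -2.6, "ty": 0, "tz": -9.2, "wx": 0, "wy": 0, "wz": 0}, {"tx": -3.3, "ty": 0, "tz": -8.9, "wx": 0, "wy": 0, "wz": 0}, {"tx": -4.0, "ty": 0, "tz": -8.6, "wx": 0, "wy": 0, "wz": 0}, {"tx": -4.6, "ty": 0, "tz": -8.3, "wx": 0, "wy": 0, "wz": 0}, {"tx": -5.3, "ty": 0, "tz": -7.9, "wx": 0, "wy": 0, "wz": 0}, {"tx": -5.9, "ty": 0, "tz": -7.5, "wx": 0, "wy": 0, "wz": 0}, {"tx": -6.4, "ty": 0, "tz": -7.0, "wx": 0, "wy": 0, "wz": 0}])

```text
t: 7.65
tcp_pos: [454.5, 280.6, 113.8]
tool_rot: [0.0, 0.618, 0.786, 0.0]
ft_force: [5.1, 0.9, -1.2]
grip_width: 0.32
```

```bash
python3 st.py 3 top scene
```

```text
7.65 [454.5 280.6 113.8] [0.    0.618 0.786 0.   ] [ 5.1  0.9 -1.2] 0.32035244491687553
[[-0.236  0.972  0.   ]
 [ 0.972  0.236  0.   ]
 [ 0.     0.    -1.   ]]
tcp in binder [  1.2  85.3 113.8] yaw err deg -0.06677493998064676
```

View pics/crop3.png

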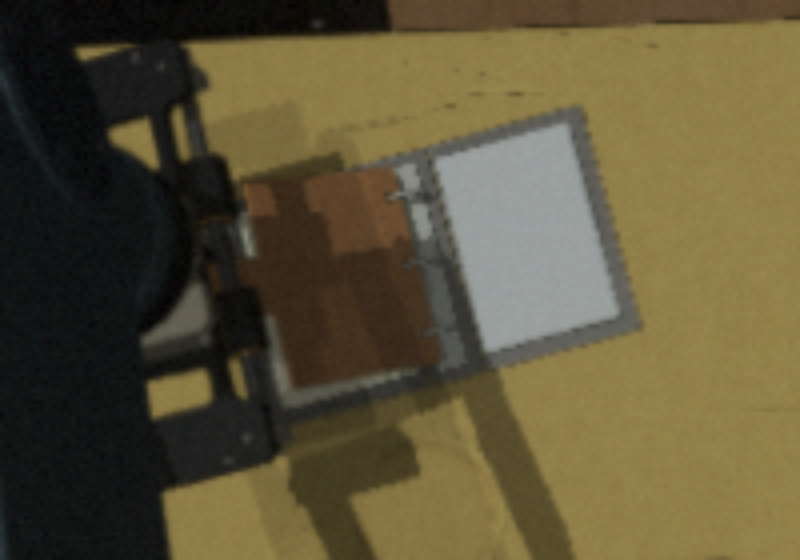

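View pics/scene3.png

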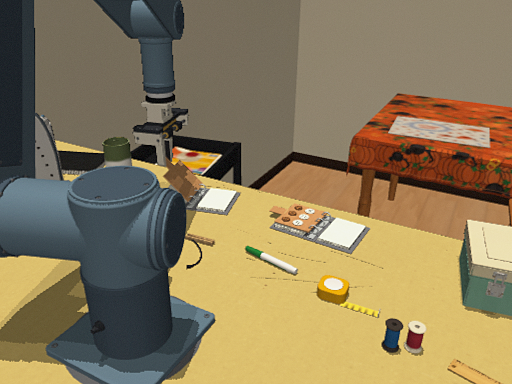

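The card follows. In the scene view it stands at about 45° in the fingers, around (182,178), and the tab is still held. I'll carry on with the arc.

>>> send_rows(plan=[{"tx": -7.0, "ty": 0.5, "tz": -6.4, "wx": 0, "wy": 0, "wz": 0}, {"tx": -7.5, "ty": 0, "tz": -5.9, "wx": 0, "wy": 0, "wz": 0}, {"tx": -7.9, "ty": 0, "tz": -5.3, "wx": 0, "wy": 0, "wz": 0}, {"tx": -8.3, "ty": 0, "tz": -4.6, "wx": 0, "wy": 0, "wz": 0}, {"tx": -8.6, "ty": 0, "tz": -4.0, "wx": 0, "wy": 0, "wz": 0}, {"tx": -8.9, "ty": 0, "tz": -3.3, "wx": 0, "wy": 0, "wz": 0}, {"tx": -9.2, "ty": 0, "tz": -2.6, "wx": 0, "wy": 0, "wz": 0}, {"tx": -9.3, "ty": 0, "tz": -1.8, "wx": 0, "wy": 0, "wz": 0}, {"tx": -9.4, "ty": 0, "tz": -1.1, "wx": 0, "wy": 0, "wz": 0}, {"tx": -9.5, "ty": 0, "tz": -0.4, "wx": 0, "wy": 0, "wz": 0}])

```text
t: 9.0
tcp_pos: [475.2, 197.3, 148.9]
tool_rot: [0.0, 0.618, 0.786, 0.0]
ft_force: [2.0, 1.0, 4.7]
grip_width: 0.32
```

>>> send_rows(plan=[{"tx": -9.5, "ty": 0, "tz": 0.4, "wx": 0, "wy": 0, "wz": 0}, {"tx": -9.4, "ty": 0, "tz": 1.1, "wx": 0, "wy": 0, "wz": 0}, {"tx": -9.3, "ty": 0, "tz": 1.8, "wx": 0, "wy": 0, "wz": 0}, {"tx": -9.2, "ty": 0, "tz": 2.6, "wx": 0, "wy": 0, "wz": 0}, {"tx": -8.9, "ty": 0, "tz": 3.3, "wx": 0, "wy": 0, "wz": 0}, {"tx": -8.6, "ty": 0, "tz": 4.0, "wx": 0, "wy": 0, "wz": 0}, {"tx": -8.3, "ty": 0, "tz": 4.6, "wx": 0, "wy": 0, "wz": 0}, {"tx": -7.9, "ty": 0, "tz": 5.3, "wx": 0, "wy": 0, "wz": 0}, {"tx": -7.5, "ty": 0, "tz": 5.9, "wx": 0, "wy": 0, "wz": 0}, {"tx": -7.0, "ty": 0, "tz": 6.4, "wx": 0, "wy": 0, "wz": 0}])

```text
t: 10.25
tcp_pos: [495.8, 113.6, 113.1]
tool_rot: [0.001, 0.618, 0.786, -0.0]
ft_force: [3.4, -2.0, 5.5]
grip_width: 0.322
```

```bash
python3 st.py 4 top scene
```

```text
10.25 [495.8 113.6 113.1] [ 0.001  0.618  0.786 -0.   ] [ 3.4 -2.   5.5] 0.3219104675403608
[[-0.236  0.972  0.001]
 [ 0.972  0.236 -0.001]
 [-0.001  0.001 -1.   ]]
tcp in binder [  1.7 -86.8 113.1] yaw err deg -0.06366461937837187
```

View pics/crop4.png

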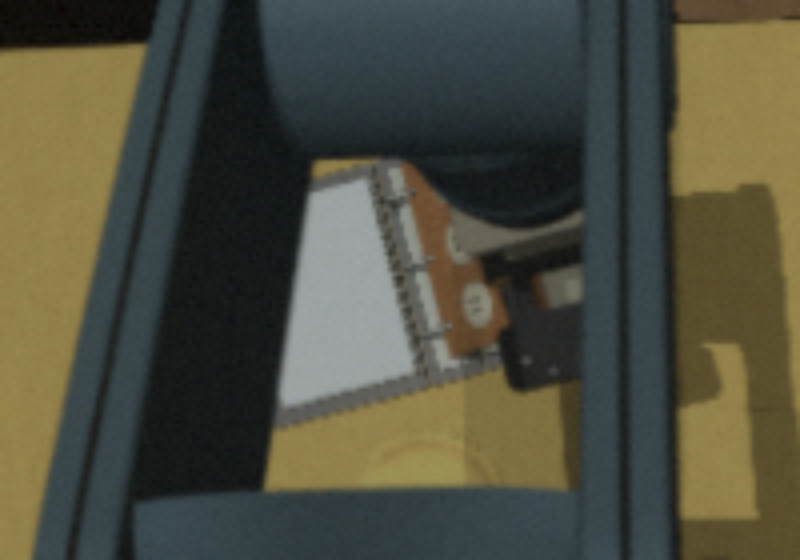

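View pics/scene4.png

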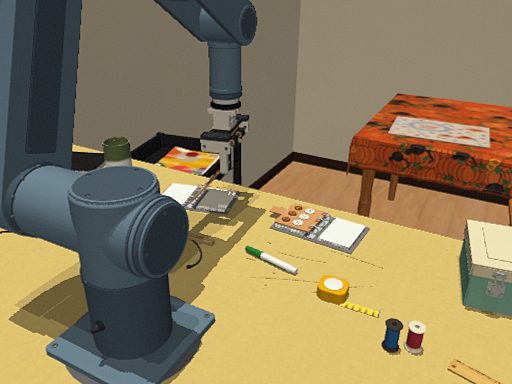

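The card is past upright, with buttons showing at (478,305) in the crop. I'll lower it the rest of the way, stopping about 2 mm short.

>>> send_rows(plan=[{"tx": -6.4, "ty": 0, "tz": 7.0, "wx": 0, "wy": 0, "wz": 0}, {"tx": -5.9, "ty": 0, "tz": 7.5, "wx": 0, "wy": 0, "wz": 0}, {"tx": -5.3, "ty": 0, "tz": 7.9, "wx": 0, "wy": 0, "wz": 0}, {"tx": -4.6, "ty": 0, "tz": 8.3, "wx": 0, "wy": 0, "wz": 0}, {"tx": -4.0, "ty": 0, "tz": 8.6, "wx": 0, "wy": 0, "wz": 0}, {"tx": -3.3, "ty": 0, "tz": 8.9, "wx": 0, "wy": 0, "wz": 0}, {"tx": -2.6, "ty": 0, "tz": 9.2, "wx": 0, "wy": 0, "wz": 0}, {"tx": -1.8, "ty": 0, "tz": 9.3, "wx": 0, "wy": 0, "wz": 0}, {"tx": -1.1, "ty": 0, "tz": 9.4, "wx": 0, "wy": 0, "wz": 0}, {"tx": -0.4, "ty": 0, "tz": 6.5, "wx": 0, "wy": 0, "wz": 0}])

```text
t: 11.6
tcp_pos: [504.2, 79.4, 29.9]
tool_rot: [0.001, 0.618, 0.786, -0.0]
ft_force: [4.6, -3.6, 0.7]
grip_width: 0.323
```

```bash
python3 st.py 5 top scene
```

```text
11.6 [504.2  79.4  29.9] [ 0.001  0.618  0.786 -0.   ] [ 4.6 -3.6  0.7] 0.32259815852930956
[[-0.236  0.972  0.001]
 [ 0.972  0.236 -0.001]
 [-0.001  0.001 -1.   ]]
tcp in binder [   1.8 -122.    29.9] yaw err deg -0.07083336559004749
```

View pics/scene5.png

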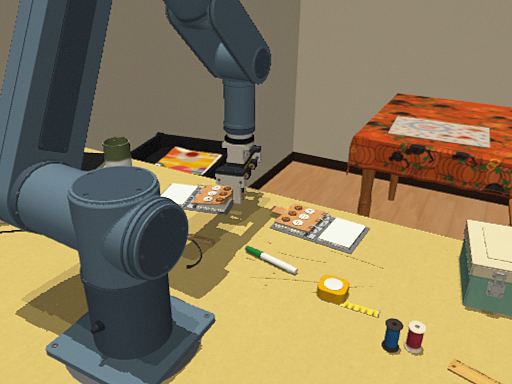

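The card lies nearly flat, buttons up, at (213,194). I'll release, wait, then rise.

>>> send_rows(plan=[{"tx": 0, "ty": 0, "tz": 0, "wx": 0, "wy": 0, "wz": 0}, {"tx": 0, "ty": 0, "tz": 0, "wx": 0, "wy": 0, "wz": 0}, {"tx": 0, "ty": 0, "tz": 0, "wx": 0, "wy": 0, "wz": 0}, {"tx": 0, "ty": 0, "tz": 0, "wx": 0, "wy": 0, "wz": 0}, {"tx": 0, "ty": 0, "tz": 0, "wx": 0, "wy": 0, "wz": 0}, {"tx": 0, "ty": 0, "tz": 0, "wx": 0, "wy": 0, "wz": 0}, {"tx": 0, "ty": 0, "tz": 0, "wx": 0, "wy": 0, "wz": 0}, {"tx": 0, "ty": 0, "tz": 0, "wx": 0, "wy": 0, "wz": 0}, {"tx": 0, "ty": 0, "tz": 0, "wx": 0, "wy": 0, "wz": 0}, {"tx": 0, "ty": 0, "tz": 0, "wx": 0, "wy": 0, "wz": 0}], hand=56)

```text
t: 12.95
tcp_pos: [503.6, 80.4, 30.7]
tool_rot: [0.0, 0.618, 0.786, 0.0]
ft_force: [0.5, 0.1, -0.5]
grip_width: 0.601
```

```bash
python3 st.py 6
```

```text
12.95 [503.6  80.4  30.7] [0.    0.618 0.786 0.   ] [ 0.5  0.1 -0.5] 0.6006501212167228
[[-0.236  0.972  0.   ]
 [ 0.972  0.236 -0.   ]
 [-0.     0.    -1.   ]]
tcp in binder [   1.4 -120.9   30.7] yaw err deg -0.06607561678323748
```

>>> send_rows(plan=[{"tx": 0, "ty": 0, "tz": -8, "wx": 0, "wy": 0, "wz": 0}, {"tx": 0, "ty": 0, "tz": -12, "wx": 0, "wy": 0, "wz": 0}, {"tx": 0, "ty": 0, "tz": -20, "wx": 0, "wy": 0, "wz": 0}, {"tx": 0, "ty": 0, "tz": -20, "wx": 0, "wy": 0, "wz": 0}, {"tx": 0, "ty": 0, "tz": -20, "wx": 0, "wy": 0, "wz": 0}, {"tx": 0, "ty": 0, "tz": -20, "wx": 0, "wy": 0, "wz": 0}, {"tx": 0, "ty": 0, "tz": -20, "wx": 0, "wy": 0, "wz": 0}, {"tx": 0, "ty": 0, "tz": -20, "wx": 0, "wy": 0, "wz": 0}, {"tx": 0, "ty": 0, "tz": -20, "wx": 0, "wy": 0, "wz": 0}, {"tx": 0, "ty": 0, "tz": -20, "wx": 0, "wy": 0, "wz": 0}])

```text
t: 14.2
tcp_pos: [503.5, 80.4, 212.4]
tool_rot: [0.0, 0.618, 0.786, 0.0]
ft_force: [0.3, 0.6, -0.0]
grip_width: 0.6
```

>>> send_rows(plan=[{"tx": 25, "ty": 0, "tz": 0, "wx": 0, "wy": 0, "wz": 0}, {"tx": 30, "ty": 0, "tz": 0, "wx": 0, "wy": 0, "wz": 0}, {"tx": 30, "ty": 0, "tz": 0, "wx": 0, "wy": 0, "wz": 0}, {"tx": 30, "ty": 0, "tz": 0, "wx": 0, "wy": 0, "wz": 0}, {"tx": 30, "ty": 0, "tz": 0, "wx": 0, "wy": 0, "wz": 0}, {"tx": 30, "ty": 0, "tz": 0, "wx": 0, "wy": 0, "wz": 0}, {"tx": 30, "ty": 0, "tz": 0, "wx": 0, "wy": 0, "wz": 0}, {"tx": 30, "ty": 0, "tz": 0, "wx": 0, "wy": 0, "wz": 0}, {"tx": 15, "ty": 0, "tz": 0, "wx": 0, "wy": 0, "wz": 0}, {"tx": 0, "ty": 0, "tz": 0, "wx": 0, "wy": 0, "wz": 0}])

```text
t: 15.45
tcp_pos: [444.4, 323.7, 211.1]
tool_rot: [0.0, 0.618, 0.787, 0.0]
ft_force: [0.0, -0.1, -0.2]
grip_width: 0.6
```

```bash
python3 st.py 7 top scene; python3 - <<'E'
from h import *
p,d=snapshot("top")
c=camera_info("top");K=c["camera_matrix"];T=c["world_to_cam"]
cv2.imwrite("pics/top8.png",p)
# card height over -y side, other card height, via depth
a=np.radians(13.7);ex=np.array([np.cos(a),np.sin(a),0]);ey=np.array([-np.sin(a),np.cos(a),0])
def h(uv):
    v,u=int(uv[1]),int(uv[0]);z=d[v,u]
    q=cv2.undistortPoints(np.array([[uv]],float),K,np.array([c["k1"],0,0,0.])).ravel()
    return np.linalg.inv(T)@np.array([q[0]*z,q[1]*z,z,1])
for X,Y in [(-48,-60),(-48,-90),(0,-120),(-48,-30),(48,-90),(48,-30),(0,60)]:
    P=np.array([473.6,197.5,18])+X*ex+Y*ey
    q=T@np.append(P,1);r=q[:2]/q[2];r=r*(1+c["k1"]*(r@r));uv=K[:2,:2]@r+K[:2,2]
    print((X,Y),np.round(uv),np.round(h(np.round(uv)),1)[:3],p[int(round(uv[1])),int(round(uv[0]))])
for uv in [(303,162),(303,205),(290,182),(338,170),(370,185)]: print(uv,np.round(h(uv),1)[:3])
E
```

```text
15.45 [444.4 323.7 211.1] [0.    0.618 0.787 0.   ] [ 0.  -0.1 -0.2] 0.6001467458011661
[[-0.237  0.971  0.   ]
 [ 0.971  0.237 -0.   ]
 [-0.     0.    -1.   ]]
tcp in binder [  1.5 129.6 211.1] yaw err deg 0.028541792445139436
(-48, -60) [217. 210.] [440.3 127.3  17.5] [ 57  88 121]
(-48, -90) [230. 206.] [448.   98.9  20.3] [ 50  86 121]
(0, -120) [238. 181.] [501.7  80.3  21. ] [ 54  85 120]
(-48, -30) [203. 213.] [434.4 157.3  20.7] [ 59  89 124]
(48, -90) [219. 164.] [541.  121.1  17.6] [ 56  90 128]
(48, -30) [192. 171.] [527.2 180.6  18.3] [ 60  97 131]
(0, 60) [158. 203.] [459.7 257.9  10.5] [75 86 87]
(303, 162) [539.9 -62.5  18.7]
(303, 205) [445.8 -58.5  18.1]
(290, 182) [496.4 -32.1  20.4]
(338, 170) [ 520.1 -138.4   19.6]
(370, 185) [ 486.1 -209.8   11.9]
```

View pics/top7.png

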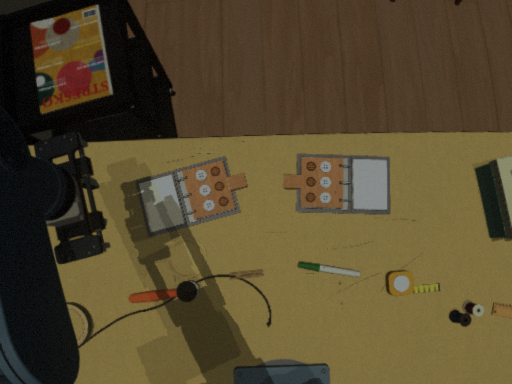

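View pics/scene7.png

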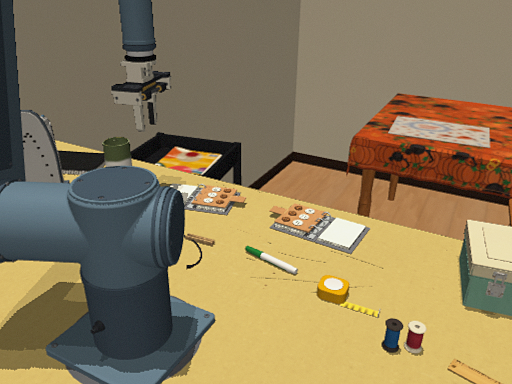

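The card lies flat on the right side at (208,187), buttons up, with its surface at 18–21 mm (18 mm expected). The other card at (322,183) is unchanged and the arm is clear, so I'm handing in.

```bash
python3 -c "
from plant import *
print(sign_off())"
```

```text
the job is handed in; nothing more can be done
None
```

The face-down card is turned: it now lies flat on the opposite side of its rings with its six buttons showing. I handed the job in at about 15.6 s of the 42 s allowed. I pinched the tab by its sides (29.9 mm measured, 30 mm expected), swung it over its rings in a half-circle of 121 mm radius, and let go about 3 mm above the final height. Then I raised the arm and moved it clear.

- **Turned card:** its surface measures 17.5–21 mm across six points, against 18 mm expected. That is within depth noise, and the side it left shows bare sheets at 10.5 mm.
- **Other card:** its position looks unchanged in the images, and its surface measures 18–20 mm.
- **Arm:** the TCP is at 211 mm and the force reads about 0 N, so nothing is being touched.
- **Disagreements:** there was a steady 2–6 N side force while the tab was held, from a grip about 1 mm off centre; it went away on release. I judged "at rest" from two camera pictures and flat depth, as the card's speed cannot be measured directly. My first move calls were refused for missing keys, and nothing moved.

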